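Pull the air filter from a tractor's filter housing and hold it over the dust tray

ROBOT

A 7-joint arm with a two-finger parallel gripper is mounted at the origin on the work surface. World frame = base frame: x ahead of the robot, y to its left, z up, the work surface at z = 0. Lengths are in m, angles in rad, forces in N, time in s.
With the tool pointing down it reaches from about 0.425 to 0.95 m from the base axis. Payload 4.7 kg.
Tool frame: the origin (TCP) lies on the centre line of the jaws, within the pads' length; the fingertips stand 11 mm ahead of it and the grasp point (between the pads) lies 8 mm behind it; z points along the fingers, y is the direction in which the jaws open and shut (so a half turn about z gives the same grasp; the last joint's range is limited). The gripper opens to 87 mm and grips with 3 to 60 N. Pads are 19 mm wide; open, the fingers measure 117 mm over their backs; the gripper's body (75 mm by 190 mm) begins 51 mm behind the grasp point.
Start: joints at [1.248, 0.469, -0.049, 1.532, 0.024, 1.141, -0.082], TCP at [0.196, -0.646, 0.203] pointing down, gripper open.
Joint ranges: [-2.59, 2.59], [-0.33, 1.99], [-1.39, 1.29], [0.1, 2.45], [-1.04, 4.18], [0.21, 1.99], [-2.66, 2.66]. Speed limits (rad/s): [2.57, 2.57, 3.14, 3.14, 3.14, 3.14, 3.14].

INTERFACE

Orientations are given as a rotation vector (axis times angle).
In Python, from bench import ctrl, optics, look_for gives the robot as it stands. The module is installed in compiled form; this text tells all that it offers.
- The arm moves only by the tool carry_out, never from a script. Its argument "steps" is a list of rows, each a list of 3 entries, a list of its own where there are three numbers: the opening, from 0 (shut) to 1 (fully open), then the shift along the tool's x, y, z in m, then the turn, a rotation vector about the tool's x, y, z in rad. A call has 1 to 20 rows; each row shifts and turns the commanded pose from where the row before left it, along the tool's axes as they then stand; what a row does not reach is not made up. A row lasts 1/12 s, in which the tool goes at most 41.7 mm and 7.16 degrees, less where a joint would pass 70% of its speed; a pose out of reach is approached as far as the arm can. A call is refused whole if a number of a shift passes 0.0417 or a number of a turn 0.125, either way. A call with a gripper value outside its range is refused whole. The fingers move at their own pace and stop on an object; the grip force is fixed at half the most. Time passes only in rows, so rows that do not move let the fingers close. It gives the time, the measured TCP pose, the force and the opening at its end, in the units of the state.
- ctrl.read_state(): the state, without advancing time (a new reading comes with each control period).
- optics.get_image(name): name is "scene" or "top" or "wrist"; returns a dict with "image" (384x512x3 uint8, red, green, blue), "camera_matrix" (3x3 intrinsics, pixels), "rvec" (rotation vector, rad) and "tvec" (3), from world to camera coordinates, as OpenCV has them. Camera axes: x right, y down, z forward; pixel columns grow to the right and rows downward; lengths in m; the calibration is good to about 2 mm. A picture is of the moment at which its call begins. There is no depth.
- ctrl.close_job(): hands the job in, once; it reports no verdict.
Trained networks look in a picture, given as the dict that the camera call returned (one of the last four; its "shot" number tells which), for a name from the list of things; names that differ only in an ending like _2 or _b are one class to them, and where a whole thing is asked for, a point or a joint stands for the part that bears it (a point fixed in the world has none). Each returns a list of dicts, best first, with "p" (0 to 1); they miss things now and then, are a little off and sometimes report something else, mostly with a low value. They report only what shows in the picture. A call takes as long as a camera call. They do not tell look-alikes from the thing itself.
- look_for(picture, query): "location" ([column, row] as shares, 0 to 1, of the picture: columns of its width, rows of its height, amid what is visible of it).
The state is a dict: "t": time; "joints": joint angles; "dq": joint speeds; "tau": joint torques, N m; "eef_pos": TCP position; "tcp_rot": TCP orientation; "contact_force": force on the tool from outside, world axes, zero at the start; "wrist_torque": the same for the moment, N m; "grip_width": finger opening in m.
Only numpy, scipy, OpenCV 4.12 (cv2) and the standard library are available. Lean on these libraries where they do the work, as an engineer would, in place of code of your own. Each camera call takes 0.05 s, during which the arm holds its last target.

TASK

Take the metal tin off the flap of the air-filter housing and stand it upright on the bare bench, beside the housing and not in the tray, without tipping it over. Then swing the flap up by its handle until it stands open, draw the filter insert out of the housing, and carry it over the middle of the shallow dust tray. Finish while still holding the filter there in the gripper: upright as it stood in the housing, still, and a good hand's breadth above the tray; leave the mug, the spanner and the jar alone.

Things in the scene. Friction and masses are not known exactly. Their poses are not given: they have to be found in the camera images.
- housing_rim (a point): Fixed grey steel box (sizes here all in mm) 120 (x) by 150 (y), 90 high, walls and floor 5 thick. Point: centre of its mouth, 90 above the bench; x points from the front (robot side) to the hinge side, z up. A 52 thick stub sticks out 50 from the +x wall; feet 28 long, 4 high at the y sides. Inside, ribs on the front and back walls reach 10 in and 55 up, keeping the insert upright.
- flap_hinge (a point): Hinge line of the flap: the middle of the housing's far (+x) upper edge, 90 above the bench. The hinge runs along this point's y axis (the housing's y).
- flap (a joint): Flap angle in rad: 0 shut and level, 1.57 upright, 1.8 the stop; the front edge rises and swings back (+x). Friction hinge: the flap stays where it is left; lifting it by the handle takes about 4 to 5 N. Grey plate 124 by 154 mm, 6 thick, lying on the housing's rim, top face 96 above the bench when shut.
- flap_handle (a point): Middle of the flap's handle: a steel bow, straight round bar 10 mm thick and 90 long along the flap's y, on a post at each end; 35 mm free between bar and flap. When shut it is 105 nearer the robot than the hinge line (along the housing's x) and 46 above it. Point and axes turn with the flap.
- tin_center (a point): Plain metal tin, upright round can 52 in diameter (53 at its two beads), 85 tall, about 0.3 kg, loose; starts standing on the shut flap behind the handle. Centre of the tin, half-way up; z is its axis.
- filter_center (a point): Filter insert: black-framed pleated panel 104 mm long (x), 26 thick (y), 76 tall (z), about 0.2 kg, loose, standing on its long edge in the housing's middle, length along the housing's x, hidden by the shut flap; top edge 9 below the rim. Over its middle 90, 57 is free beside each face for a finger; ribs leave 2.5 at each face near its ends. Point: its centre, half-way up; z up.
- tray: Shallow open aluminium dust tray, 200 (x) by 150 (y), 30 high, walls 4 thick, fixed to the bench. Origin at the centre of its underside, on the bench.
- mug_center (a point): White mug, 76 in diameter, 85 tall, handle at its +y, standing on the bench: leave alone. Centre, half-way up.
- spanner: Steel spanner 200 long lying along its x on the bench, about 10 high: leave alone. Origin under its middle.
- jar_center (a point): Glass jar with metal cap, 68 in diameter, 90 tall, standing on the bench: leave alone. Centre, half-way up.
Things that resemble listed ones, but are neither listed nor needed, are in the scene too. Of the things that look like the tray, the larger one is meant.

How it is judged:
By the outcome, as a careful person would: the job done as asked, in the order asked, and still so for the second after the job is handed in, while the arm keeps its last pose, push and grip.
It also fails if it takes over 72 s, if anything falls off the work surface, if the arm or the gripper's body presses on something with over 40 N, if the wrist force passes 120 N, or if a joint passes its speed limit or range.

## Working session

There is one attempt and no reset: what is moved stays moved. The work goes in short steps, Python scripts to look and compute and a tool call to move; the robot and the scene stay as the last step left them, time stands still between calls to the robot, and variables do not carry over. Pictures are saved under pics/ and viewed, and the job is handed in when it is done.

Besides the shell and the picture viewer there is one more tool, called after "Emit:" as name(argument=value, ...), one argument or row to a line, values as JSON. carry_out: Moves the arm, as the interface text tells. Its arguments: {"type":"object","properties":{"steps":{"type":"array"}},"required":["steps"]}

```bash
mkdir -p pics; cat > h.py <<'E'
import numpy as np, cv2
from bench import ctrl, optics, look_for
def shot(n,fn=None):
    p=optics.get_image(n)
    if fn: cv2.imwrite('pics/'+fn,p['image'][:,:,::-1])
    return p
def cam(p):
    R=cv2.Rodrigues(np.array(p['rvec'],float))[0]; t=np.array(p['tvec'],float).ravel()
    return R,t,np.array(p['camera_matrix'])
def ray(p,uv):
    R,t,K=cam(p); d=R.T@np.linalg.solve(K,[uv[0],uv[1],1.]); return -R.T@t,d
def atz(p,uv,z):
    o,d=ray(p,uv); return o+d*(z-o[2])/d[2]
def proj(p,X):
    R,t,K=cam(p); x=K@(R@np.array(X,float)+t); return x[:2]/x[2]
def tri(obs):
    A=np.zeros((3,3));b=np.zeros(3)
    for p,uv in obs:
        o,d=ray(p,uv); d=d/np.linalg.norm(d); M=np.eye(3)-np.outer(d,d); A+=M;b+=M@o
    return np.linalg.solve(A,b)
E
python3 - <<'E'
from h import *
for n in ['scene','top','wrist']:
    p=shot(n,n+'0.png')
    R,t,K=cam(p); print(n,-R.T@t,K[0,0])
    for q in ['housing_rim','flap','flap_hinge','flap_handle','tin_center','tray','mug_center','jar_center','spanner'] if n!='wrist' else []:
        for r in look_for(p,q)[:3]: print(q,np.round(np.array(r['location'])*[512,384],1),round(r['p'],2))
s=ctrl.read_state(); print(s)
E
```

```text
scene [0.97578161 0.80600948 1.3337643 ] 439.41400008458595
housing_rim [228.9 176.8] 0.61
flap [228.5 168.7] 0.85
flap_handle [230.6 173.7] 0.91
tin_center [222.  160.5] 0.81
tin_center [230.9 178.2] 0.67
tin_center [233.1 172.5] 0.25
tray [363.4 240.1] 0.92
tray [285.2 249.4] 0.64
mug_center [197.8 219.5] 0.79
jar_center [214.8 117.1] 0.89
spanner [335.2 310.9] 0.56
top [0.31532278 0.00310646 1.51435197] 427.6827583157127
housing_rim [303.8 177.8] 0.85
flap [300.9 179.7] 0.76
flap_hinge [300.6 180.5] 0.98
flap_handle [309.  179.9] 0.77
flap_handle [385.4 200.6] 0.63
tin_center [305.2 175.4] 0.52
tray [197.9 192.4] 0.63
tray [173.6 266.9] 0.61
tray [128.3 202.1] 0.36
mug_center [262.9 124. ] 0.73
jar_center [387.4 197.8] 0.57
spanner [128.7 204.5] 0.6
wrist [ 0.26580778 -0.62521804  0.3841573 ] 286.77199726137053
{'t': 1.05, 'joints': array([ 1.24808456,  0.46859108, -0.04862626,  1.5324783 ,  0.02408211,
        1.14099256, -0.08225797]), 'dq': array([ 0.00039648,  0.00224416,  0.002693  , -0.00031633, -0.0007213 ,
        0.0007494 ,  0.00058643]), 'tau': array([ 5.28048331e-04, -5.07853997e+01, -8.01559724e-02, -2.36460829e+01,
       -6.10991777e-02,  3.12454265e-02,  3.00231716e-05]), 'eef_pos': array([ 0.19555779, -0.64608527,  0.20328816]), 'tcp_rot': array([3.10763873e+00, 4.59950357e-01, 1.36159402e-04]), 'contact_force': array([-0.68496957,  0.95067264, -0.163843  ]), 'wrist_torque': array([ 0.02068262,  0.0037    , -0.00925498]), 'grip_width': 0.087094854069868}
```

```bash
python3 -c "
import cv2
for n in ['scene','top']:
    im=cv2.imread(f'pics/{n}0.png'); cv2.imwrite(f'pics/{n}0b.png',cv2.resize(im,(800,600),interpolation=cv2.INTER_CUBIC))
im=cv2.imread('pics/scene0.png')[110:230,160:320]; cv2.imwrite('pics/sc_crop.png',cv2.resize(im,None,fx=5,fy=5,interpolation=cv2.INTER_CUBIC))
im=cv2.imread('pics/top0.png')[120:240,230:390]; cv2.imwrite('pics/tp_crop.png',cv2.resize(im,None,fx=5,fy=5,interpolation=cv2.INTER_CUBIC))
"
```

```text
(no output)
```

View pics/scene0b.png

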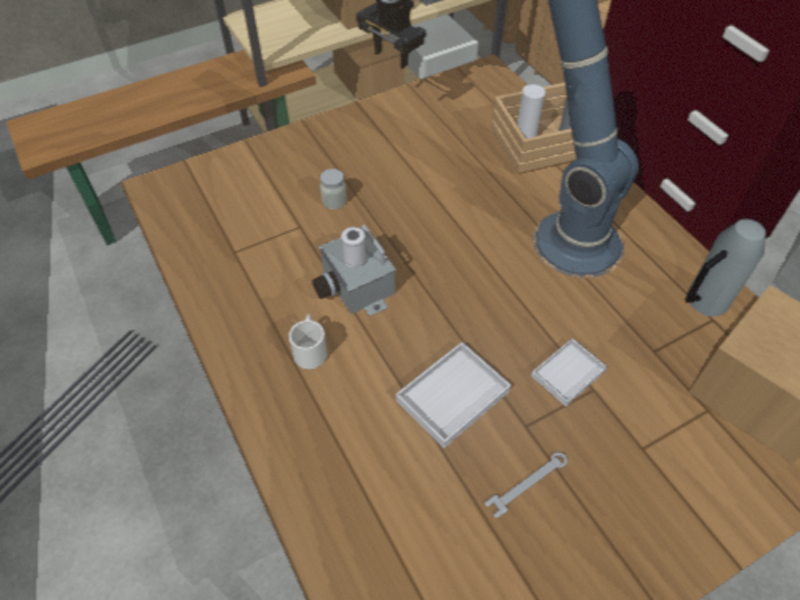

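View pics/top0b.png

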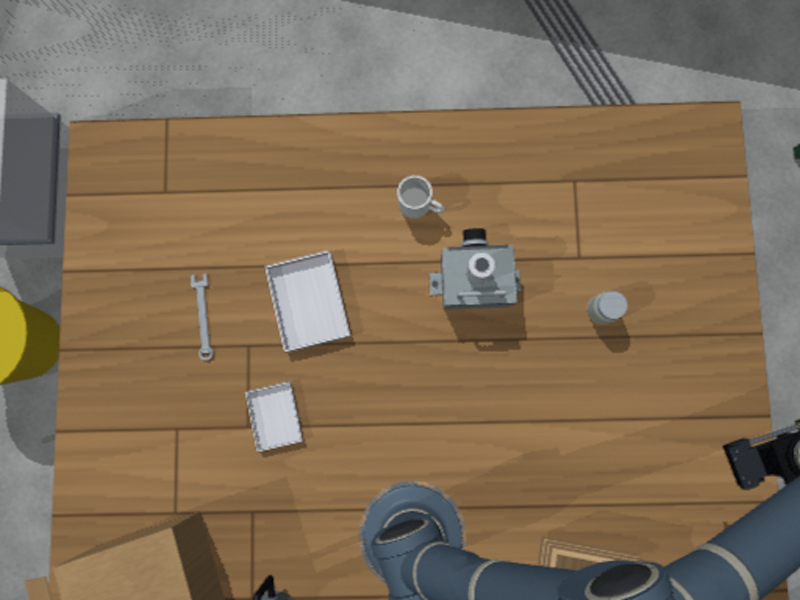

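View pics/sc_crop.png

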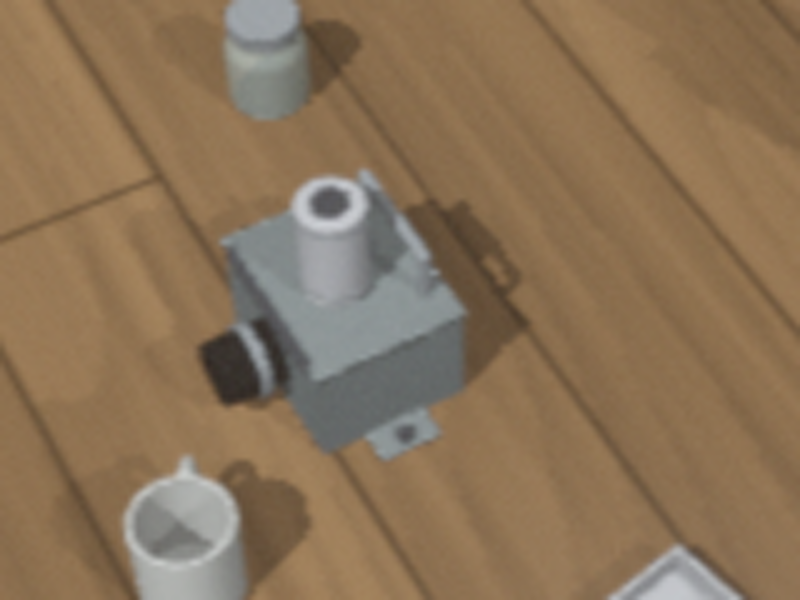

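View pics/tp_crop.png

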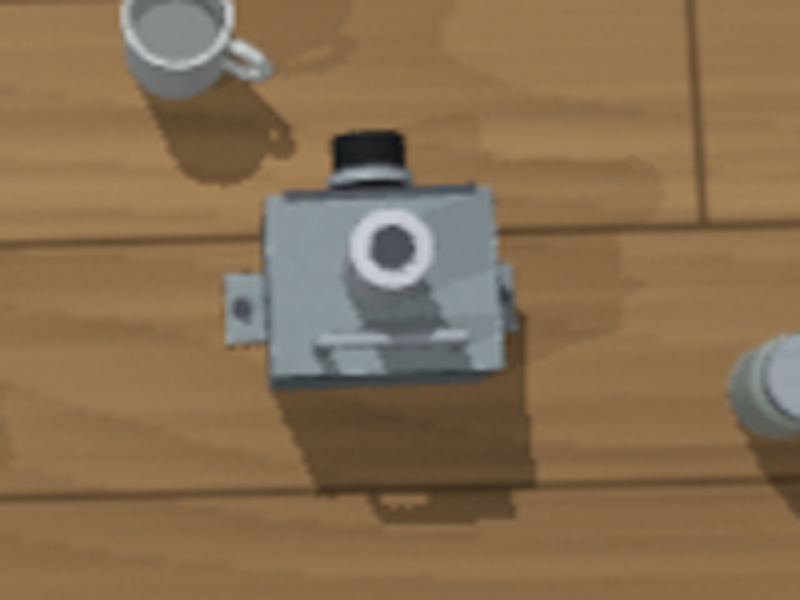

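View pics/wrist0.png

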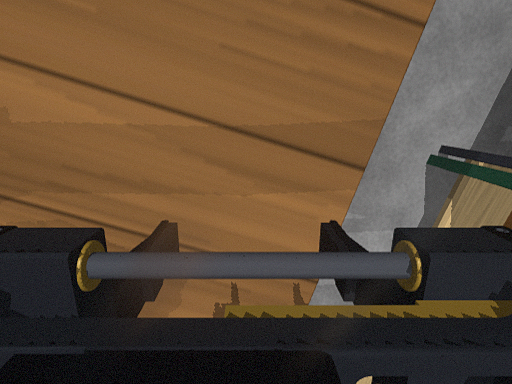

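```bash
cat > m1.py <<'E'
from h import *
from scipy.optimize import least_squares
ps=optics.get_image('scene'); pt=optics.get_image('top')
S=lambda u,v:np.array([u/5+160,v/5+110]); T=lambda u,v:np.array([u/5+230,v/5+120])
# flap rect in housing frame (rim centre): x -64..60 , y +-77, z .096 top
def pts(q):
    c,s=np.cos(q[2]),np.sin(q[2]); return lambda x,y,z: [q[0]+c*x-s*y,q[1]+s*x+c*y,z]
obs=[(ps,S(222,243),(.060,-.077,.096)),(ps,S(315,380),(.060,.077,.096)),(ps,S(465,315),(-.064,.077,.096)),
(pt,T(265,197),(.060,.077,.096)),(pt,T(492,187),(.060,-.077,.096)),(pt,T(505,370),(-.064,-.077,.096)),(pt,T(270,378),(-.064,.077,.096)),
(pt,T(318,342),(-.045,.045,.136)),(pt,T(466,334),(-.045,-.045,.136))]
def f(q):
    P=pts(q); return np.concatenate([proj(p,P(*X))-uv for p,uv,X in obs])
r=least_squares(f,[.63,-.15,0]); print('housing',r.x,np.round(f(r.x).reshape(-1,2),1).tolist())
tt=T(391,247); ts=S(330,205)
print('tin',atz(pt,tt,.181),atz(ps,ts,.181),tri([(pt,tt),(ps,ts)]))
W=lambda u,v:np.array([u,v])*.64
print('tray', [np.round(atz(pt,W(*c),.03),3).tolist() for c in [(267,267),(329,252),(351,340),(289,351)]])
print('mug',atz(pt,W(415,190),.085),'mug handle',atz(pt,W(441,210),.04),'jar',atz(pt,W(611,306),.09))
print(ctrl.read_state()['t'])
E
python3 m1.py
```

```text
housing [ 0.55524879 -0.158003    0.01401574] [[-0.0, -1.8], [0.3, -0.8], [0.7, -1.3], [-0.6, -0.4], [-0.3, -0.2], [-0.7, -0.4], [0.1, -0.2], [0.7, -0.7], [-1.1, -0.2]]
tin [ 0.56059565 -0.15558195  0.181     ] [ 0.56305595 -0.15051252  0.181     ] [ 0.56126616 -0.15596675  0.17493301]
tray [[0.595, 0.311, 0.03], [0.626, 0.17, 0.03], [0.426, 0.123, 0.03], [0.404, 0.261, 0.03]]
mug [ 0.74929572 -0.02722351  0.085     ] mug handle [ 0.71460024 -0.08577395  0.04      ] jar [ 0.48084136 -0.4381857   0.09      ]
1.15
```

Emit:
carry_out(
  steps=[
    [1,[0,0,0],[0,0,0.098]],
    [1,[0,0,0],[0,0,0.098]],
    [1,[0,0,0],[0,0,0.098]],
    [1,[0.0215,-0.0288,-0.006],[0,0,0]],
    [1,[0.0215,-0.0288,-0.006],[0,0,0]],
    [1,[0.0215,-0.0288,-0.006],[0,0,0]],
    [1,[0.0215,-0.0288,-0.006],[0,0,0]],
    [1,[0.0215,-0.0288,-0.006],[0,0,0]],
    [1,[0.0215,-0.0288,-0.006],[0,0,0]],
    [1,[0.0215,-0.0288,-0.006],[0,0,0]],
    [1,[0.0215,-0.0288,-0.006],[0,0,0]],
    [1,[0.0215,-0.0288,-0.006],[0,0,0]],
    [1,[0.0215,-0.0288,-0.006],[0,0,0]],
    [1,[0.0215,-0.0288,-0.006],[0,0,0]],
    [1,[0.0215,-0.0288,-0.006],[0,0,0]],
    [1,[0.0215,-0.0288,-0.006],[0,0,0]],
    [1,[0.0215,-0.0288,-0.006],[0,0,0]],
    [1,[0.0215,-0.0288,-0.006],[0,0,0]],
    [1,[0.0215,-0.0288,-0.006],[0,0,0]],
    [1,[0.0215,-0.0288,-0.006],[0,0,0]],
  ],
)

```text
t: 2.82
eef_pos: [0.5618, -0.1551, 0.3058]
tcp_rot: [3.141, -0.001, 0.001]
contact_force: [0.1, 0.4, 0.4]
grip_width: 0.0871
```

```bash
cat >> h.py <<'E'
def rep(target=None):
    s=ctrl.read_state(); R=cv2.Rodrigues(np.array(s['tcp_rot'],float))[0]
    print('t',round(s['t'],2),'pos',np.round(s['eef_pos'],4),'x',np.round(R[:,0],3),'z',np.round(R[:,2],3),'F',np.round(s['contact_force'],1),'w',round(s['grip_width'],4),'q',np.round(s['joints'],2))
    if target is not None: print('tool delta',np.round(R.T@(np.array(target)-s['eef_pos']),4))
    return s,R
E
python3 - <<'E'
from h import *
rep(); p=shot('wrist','w1.png'); print(proj(p,[.561,-.156,.181]),proj(p,[.51,-.158,.136]))
E
```

```text
t 2.82 pos [ 0.5618 -0.1551  0.3058] x [ 1. -0.  0.] z [ 0. -0. -1.] F [0.1 0.4 0.4] w 0.0871 q [ 0.42  0.26 -0.29  1.61  0.08  1.28 -1.44]
[248.90453087 181.48940828] [250.44289407 211.55982422]
```

View pics/w1.png

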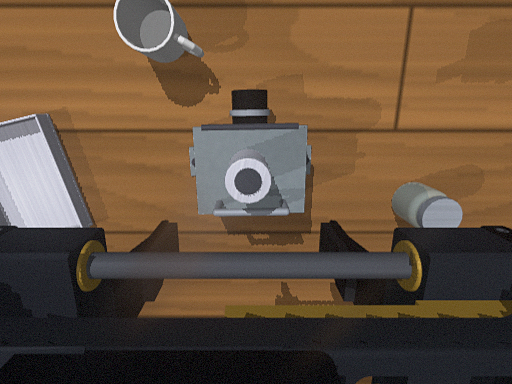

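Emit:
carry_out(
  steps=[
    [1,[0,0.001,0.022],[0,0,0]],
    [1,[0,0,0.022],[0,0,0]],
    [1,[0,0,0.022],[0,0,0]],
    [1,[0,0,0.022],[0,0,0]],
    [1,[0,0,0.022],[0,0,0]],
    [1,[0,0,0.022],[0,0,0]],
    [1,[0,0,0.011],[0,0,0]],
    [1,[0,0,0.01],[0,0,0]],
    [1,[0,0,0],[0,0,0]],
    [0.6,[0,0,0],[0,0,0]],
    [0.5,[0,0,0],[0,0,0]],
    [0.4,[0,0,0],[0,0,0]],
    [0.2,[0,0,0],[0,0,0]],
    [0,[0,0,0],[0,0,0]],
    [0,[0,0,0],[0,0,0]],
    [0,[0,0,0],[0,0,0]],
    [0,[0,0,0],[0,0,0]],
  ],
)

```text
t: 4.28
eef_pos: [0.5616, -0.1567, 0.1528]
tcp_rot: [-3.141, -0.001, -0.002]
contact_force: [-0.0, 2.6, 3.1]
grip_width: 0.0509
```

```bash
python3 - <<'E'
from h import *
rep(); p=shot('wrist','w2.png')
E
```

```text
t 4.28 pos [ 0.5616 -0.1567  0.1528] x [1.    0.    0.001] z [ 0.001  0.001 -1.   ] F [-0.   2.6  3.1] w 0.0509 q [ 0.41  0.38 -0.28  1.8   0.12  0.97 -1.48]
```

View pics/w2.png

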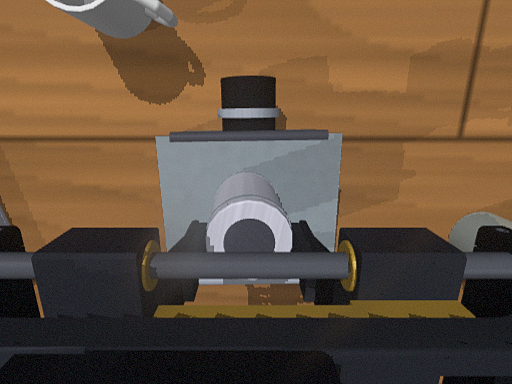

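Emit:
carry_out(
  steps=[
    [0,[0,0,-0.005],[0,0,0]],
    [0,[0,0,-0.01],[0,0,0]],
    [0,[0,0,-0.018],[0,0,0]],
    [0,[0,0,-0.018],[0,0,0]],
    [0,[0,0,-0.018],[0,0,0]],
    [0,[0,0.006,0],[0,0,0]],
    [0,[-0.003,0.014,0],[0,0,0]],
    [0,[-0.003,0.018,0],[0,0,0]],
    [0,[-0.004,0.02,0],[0,0,0]],
    [0,[-0.004,0.02,0],[0,0,0]],
    [0,[-0.004,0.02,0],[0,0,0]],
    [0,[-0.004,0.02,0],[0,0,0]],
    [0,[-0.004,0.02,0],[0,0,0]],
    [0,[-0.003,0.018,0],[0,0,0]],
    [0,[-0.001,0.01,0],[0,0,0]],
    [0,[0,0.004,0],[0,0,0]],
    [0,[0,0,0],[0,0,0]],
    [0,[0,0,0],[0,0,0]],
  ],
)

```text
t: 5.83
eef_pos: [0.5313, -0.3263, 0.2207]
tcp_rot: [-3.14, -0.001, 0.001]
contact_force: [0.2, 0.7, -4.3]
grip_width: 0.0508
```

```bash
python3 - <<'E'
from h import *
rep(); p=shot('wrist','w3.png');p=shot('top','t3.png')
print(np.round(atz(p,np.array([611,306])*.64,.09),3))
E
```

```text
t 5.83 pos [ 0.5313 -0.3263  0.2207] x [ 1.     0.001 -0.   ] z [-0.     0.001 -1.   ] F [ 0.2  0.7 -4.3] w 0.0508 q [ 0.64  0.38 -0.21  1.63  0.08  1.14 -1.16]
[ 0.481 -0.438  0.09 ]
```

View pics/w3.png

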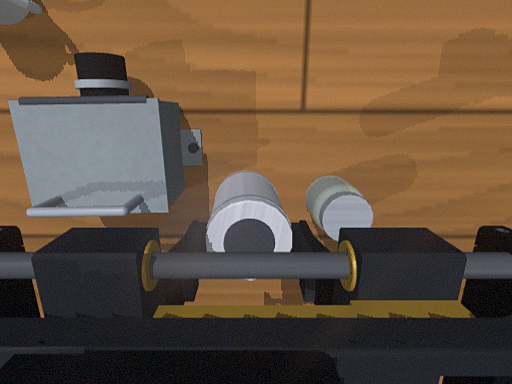

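View pics/t3.png

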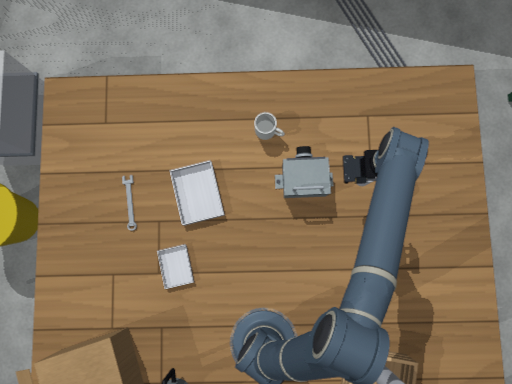

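Emit:
carry_out(
  steps=[
    [0,[0,0,0.012],[0,0,0]],
    [0,[0,0,0.02],[0,0,0]],
    [0,[0,0,0.02],[0,0,0]],
    [0,[0,0,0.02],[0,0,0]],
    [0,[0,0,0.02],[0,0,0]],
    [0,[0,0,0.02],[0,0,0]],
    [0,[0,0,0.02],[0,0,0]],
    [0,[0,0,0.014],[0,0,0]],
    [0,[0,0,0.008],[0,0,0]],
    [0,[0,0,0.005],[0,0,0]],
    [0,[0,0,0.002],[0,0,0]],
    [0,[0,0,0.001],[0,0,0]],
    [0,[0,0,0],[0,0,0]],
    [0,[0,0,0],[0,0,0]],
  ],
)

```text
t: 7.1
eef_pos: [0.5318, -0.3279, 0.0602]
tcp_rot: [3.141, -0.0, 0.003]
contact_force: [0.3, -0.2, -3.4]
grip_width: 0.0505
```

Emit:
carry_out(
  steps=[
    [0,[0,0,0.001],[0,0,0]],
    [0,[0,0,0.001],[0,0,0]],
    [0,[0,0,0.001],[0,0,0]],
    [0,[0,0,0],[0,0,0]],
    [0,[0,0,0],[0,0,0]],
  ],
)

```text
t: 7.52
eef_pos: [0.5315, -0.3277, 0.0568]
tcp_rot: [3.141, -0.0, 0.002]
contact_force: [-1.1, 0.4, -0.5]
grip_width: 0.0502
```

Emit:
carry_out(
  steps=[
    [0.65,[0,0,0],[0,0,0]],
    [0.7,[0,0,0],[0,0,0]],
    [0.78,[0,0,0],[0,0,0]],
    [0.85,[0,0,0],[0,0,0]],
    [0.85,[0,0,0],[0,0,0]],
    [0.85,[0,0,-0.005],[0,0,0]],
    [0.85,[0,0,-0.01],[0,0,0]],
    [0.85,[0,0,-0.02],[0,0,0]],
    [0.85,[0,0,-0.025],[0,0,0]],
    [0.85,[0,0,-0.03],[0,0,0]],
    [0.85,[0,0,-0.04],[0,0,0]],
    [0.85,[0,0,-0.04],[0,0,0]],
    [0.85,[0,0,-0.04],[0,0,0]],
    [0.85,[0,0,-0.02],[0,0,0]],
    [0.85,[0,0,0],[0,0,0]],
  ],
)

```text
t: 8.77
eef_pos: [0.5339, -0.3287, 0.2942]
tcp_rot: [3.135, -0.0, 0.018]
contact_force: [0.3, -0.2, -0.1]
grip_width: 0.074
```

```bash
python3 - <<'E'
from h import *
rep(); p=shot('wrist','w4.png')
print(proj(p,[.5315,-.328,.085]))
h=(0.5552,-.158,.014)
for X in [(-.045,.045,.136),(-.045,-.045,.136),(.06,.077,.096),(.06,-.077,.096),(-.064,.077,.096),(-.064,-.077,.096)]:
    c,s=np.cos(h[2]),np.sin(h[2]); print(np.round(proj(p,[h[0]+c*X[0]-s*X[1],h[1]+s*X[0]+c*X[1],X[2]]),1))
im=p['image'][:,:,::-1][60:240,0:240]; cv2.imwrite('pics/w4c.png',cv2.resize(im,None,fx=3.3,fy=3.3,interpolation=cv2.INTER_CUBIC))
E
```

```text
t 8.77 pos [ 0.5339 -0.3287  0.2942] x [ 1.    -0.     0.012] z [ 0.012 -0.006 -1.   ] F [ 0.3 -0.2 -0.1] w 0.074 q [ 0.64  0.33 -0.21  1.53  0.07  1.27 -1.15]
[246.69144751 169.80186162]
[ 72.  195.6]
[145.4 194.4]
[ 50.7 107.6]
[172.4 105.7]
[ 68.3 201.3]
[180.  199.5]
```

View pics/w4.png

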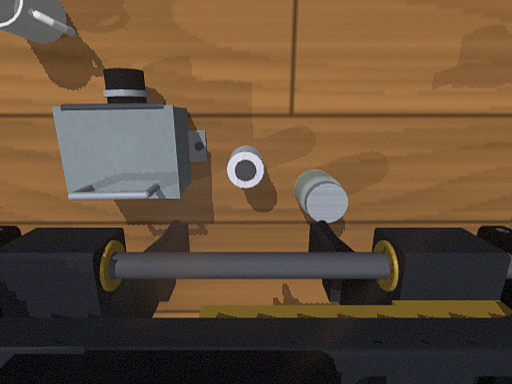

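View pics/w4c.png

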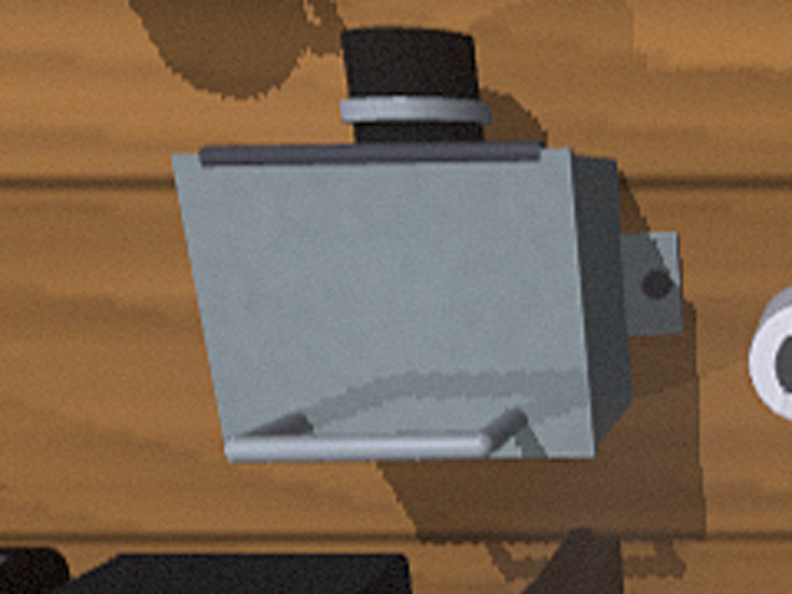

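Emit:
carry_out(
  steps=[
    [0.55,[-0.0046,-0.017,0],[0,0,0]],
    [0.55,[-0.0046,-0.034,0],[0,0,0]],
    [0.55,[-0.0046,-0.034,0],[0,0,0]],
    [0.55,[-0.0046,-0.034,0],[0,0,0]],
    [0.55,[-0.0046,-0.034,0],[0,0,0]],
    [0.55,[0,-0.017,0],[0,0,0]],
    [0.55,[0,0,0],[0,0,-0.122]],
    [0.55,[0,0,0],[0,0,-0.122]],
    [0.55,[0,0,0],[0,0,-0.122]],
    [0.55,[0,0,0],[0,0,-0.122]],
    [0.55,[0,0,0],[0,0,-0.122]],
    [0.55,[0,0,0],[0,0,-0.122]],
    [0.55,[0,0,0],[0,0,-0.122]],
    [0.55,[0,0,0],[0,0,-0.122]],
    [0.55,[0,0,0],[0,0,-0.122]],
    [0.55,[0,0,0],[0,0,-0.122]],
    [0.55,[0,0,0],[0,0,-0.122]],
    [0.55,[0,0,0],[0,0,-0.122]],
    [0.55,[0,0,0],[0,0,-0.122]],
  ],
)

```text
t: 10.4
eef_pos: [0.5071, -0.1574, 0.285]
tcp_rot: [-2.196, -2.243, 0.002]
contact_force: [-0.3, 0.8, 0.5]
grip_width: 0.0481
```

```bash
python3 - <<'E'
from h import *
rep([.510,-.159,.128]); p=shot('wrist','w5.png')
print(proj(p,[.510,-.159,.136]))
E
```

```text
t 10.4 pos [ 0.5071 -0.1574  0.285 ] x [-0.021  1.     0.001] z [-0.003  0.001 -1.   ] F [-0.3  0.8  0.5] w 0.0481 q [ 0.64  0.21 -0.49  1.74  0.1   1.22  0.14]
tool delta [-0.0018  0.0033  0.157 ]
[252.28166303 177.67117004]
```

View pics/w5.png

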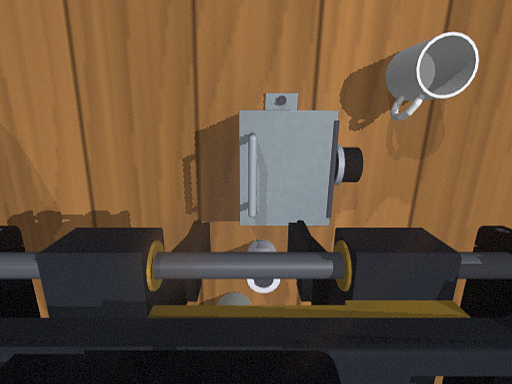

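Emit:
carry_out(
  steps=[
    [0.55,[0,0.003,0.014],[0,0,0]],
    [0.55,[0,0,0.022],[0,0,0]],
    [0.55,[0,0,0.022],[0,0,0]],
    [0.55,[0,0,0.022],[0,0,0]],
    [0.55,[0,0,0.022],[0,0,0]],
    [0.55,[0,0,0.022],[0,0,0]],
    [0.55,[0,0,0.015],[0,0,0]],
    [0.55,[0,0,0.01],[0,0,0]],
    [0.55,[0,0,0.006],[0,0,0]],
    [0.55,[0,0,0.002],[0,0,0]],
    [0.55,[0,0,0],[0,0,0]],
    [0.4,[0,0,0],[0,0,0]],
    [0.3,[0,0,0],[0,0,0]],
    [0.2,[0,0,0],[0,0,0]],
    [0.1,[0,0,0],[0,0,0]],
    [0,[0,0,0],[0,0,0]],
    [0,[0,0,0],[0,0,0]],
    [0,[0,0,0],[0,0,0]],
    [0,[0,0,0],[0,0,0]],
  ],
)

```text
t: 12.03
eef_pos: [0.5111, -0.1575, 0.1293]
tcp_rot: [2.205, 2.238, 0.0]
contact_force: [-0.8, -0.4, -0.8]
grip_width: 0.0041
```

```bash
python3 - <<'E'
from h import *
s,R=rep()
# arc: bar centre about hinge, start from current grip
r=np.hypot(.105,.046); a0=np.arctan2(.046,.105)
th=np.linspace(0,1.65,18); ths=1.65*(np.arange(0,20)/19)
P=lambda t: np.array([-r*np.cos(a0+t), r*np.sin(a0+t)])
for a,b in zip(ths[:-1],ths[1:]): print(round(b,2),np.round(P(b)-P(a),4))
print(P(1.65)-P(0))
shot('scene','s6.png')
E
```

```text
t 12.03 pos [ 0.5111 -0.1575  0.1293] x [-0.015  1.    -0.   ] z [ 0. -0. -1.] F [-0.8 -0.4 -0.8] w 0.0041 q [ 0.6   0.36 -0.47  1.93  0.2   0.9   0.04]
0.09 [0.0044 0.0089]
0.17 [0.0051 0.0085]
0.26 [0.0059 0.008 ]
0.35 [0.0065 0.0075]
0.43 [0.0072 0.0069]
0.52 [0.0077 0.0063]
0.61 [0.0083 0.0056]
0.69 [0.0087 0.0048]
0.78 [0.0091 0.0041]
0.87 [0.0094 0.0033]
0.96 [0.0097 0.0024]
1.04 [0.0098 0.0016]
1.13 [0.0099 0.0007]
1.22 [ 0.01   -0.0001]
1.3 [ 0.0099 -0.001 ]
1.39 [ 0.0098 -0.0019]
1.48 [ 0.0096 -0.0027]
1.56 [ 0.0093 -0.0035]
1.65 [ 0.009  -0.0043]
[0.15916348 0.05503127]
```

View pics/s6.png

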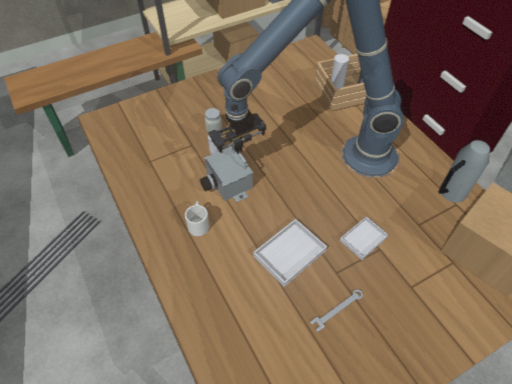

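Emit:
carry_out(
  steps=[
    [0,[0,0,0],[0,0,0]],
    [0,[0,0,0],[0,0,0]],
    [0,[0,0,0],[0,0,0]],
  ],
)

```text
t: 12.33
eef_pos: [0.5111, -0.1575, 0.1292]
tcp_rot: [2.205, 2.238, -0.0]
contact_force: [0.0, -0.2, -0.8]
grip_width: 0.0004
```

```bash
python3 - <<'E'
from h import *
s,R=rep()
p=shot('wrist','w7.png')
im=p['image'][:,:,::-1][90:300,150:360]; cv2.imwrite('pics/w7c.png',cv2.resize(im,None,fx=2.8,fy=2.8,interpolation=cv2.INTER_CUBIC))
E
```

```text
t 12.33 pos [ 0.5111 -0.1575  0.1292] x [-0.015  1.    -0.   ] z [ 0. -0. -1.] F [ 0.  -0.2 -0.8] w 0.0004 q [ 0.6   0.36 -0.47  1.93  0.2   0.9   0.04]
```

View pics/w7c.png

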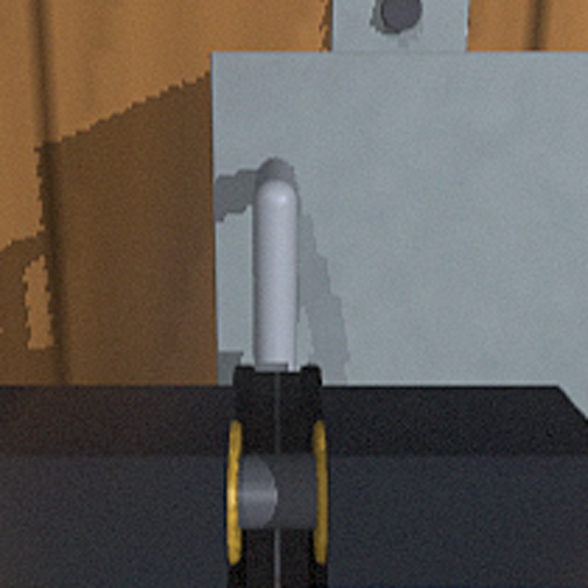

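```bash
python3 - <<'E'
from h import *
p=shot('scene'); 
im=p['image'][:,:,::-1][100:210,180:290]; cv2.imwrite('pics/s7c.png',cv2.resize(im,None,fx=5.4,fy=5.4,interpolation=cv2.INTER_CUBIC))
print(proj(p,[.51,-.114,.136]),proj(p,[.51,-.204,.136]))
E
```

```text
[244.47183733 160.70250572] [232.9679493  144.52355572]
```

View pics/s7c.png

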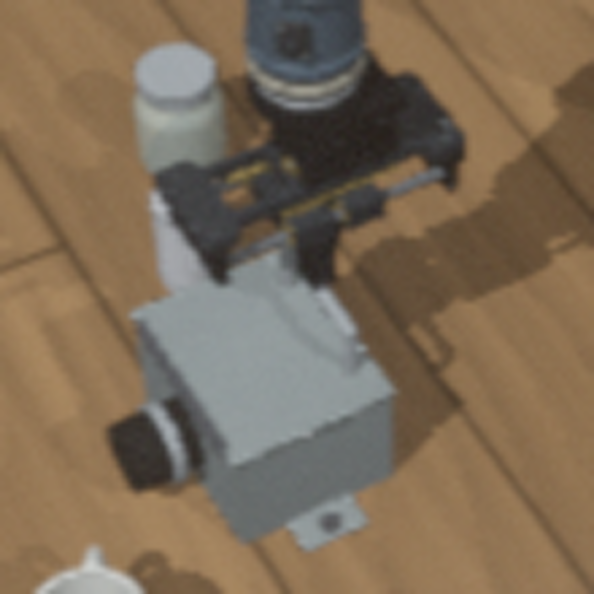

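View pics/w7.png

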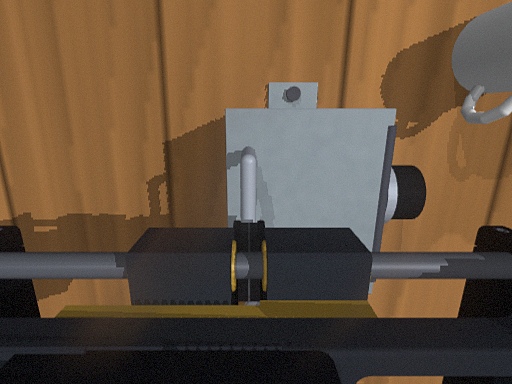

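```bash
python3 - <<'E'
from h import *
p=shot('scene')
for z in (.118,.129,.137,.15,.17): print(z,(proj(p,[.511,-.1575,z])-[180,100])*5.4, (proj(p,[.526,-.1575,z])-[180,100])*5.4)
w=shot('wrist')
for z in (.118,.129,.137,.15,.17): print(z,(proj(w,[.511,-.1575,z])), proj(w,[.511,-.148,z]))
im=w['image'][:,:,::-1][180:310,200:300]; cv2.imwrite('pics/w8c.png',cv2.resize(im,None,fx=4.6,fy=4.6,interpolation=cv2.INTER_LANCZOS4))
E
```

```text
0.118 [317.16389995 303.14428836] [297.58050896 311.23747874]
0.129 [316.66889505 292.37613061] [296.97641252 300.48458083]
0.137 [316.30546587 284.47022346] [296.53287768 292.58967429]
0.15 [315.70864162 271.48712407] [295.80448275 279.62426705]
0.17 [314.77502055 251.1774684 ] [294.66499147 259.34135732]
0.118 [249.82177418 218.22625357] [250.02781321 205.60232648]
0.129 [249.88253001 224.06332811] [250.10076297 210.82083937]
0.137 [249.93104597 228.72446584] [250.15908912 214.99324149]
0.15 [250.01903686 237.17812978] [250.26503764 222.57234332]
0.17 [250.1821728  252.85130293] [250.46203329 236.66456603]
```

View pics/w8c.png

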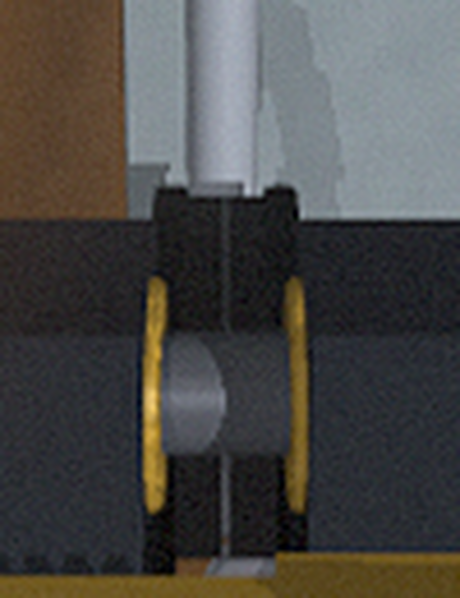

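```bash
python3 - <<'E'
from h import *
s,R=rep(); w=shot('wrist'); Rc,t,K=cam(w)
tcp=s['eef_pos']
for d in (.165,.17,.1757,.18,.19):
    for u in (178,320):
        Xc=d*np.linalg.solve(K,[u,222,1]); X=Rc.T@(Xc-t); print(d,u,np.round(R.T@(X-tcp),4))
# edge detection of finger tips when open
import cv2
im=cv2.imread('pics/w1.png')[200:320,130:370]; cv2.imwrite('pics/w1c.png',cv2.resize(im,None,fx=3.3,fy=3.3,interpolation=cv2.INTER_LANCZOS4))
E
```

```text
t 12.53 pos [ 0.5111 -0.1575  0.1293] x [-0.015  1.    -0.   ] z [ 0. -0. -1.] F [ 0.5 -0.5  1.8] w 0.0003 q [ 0.6   0.36 -0.47  1.93  0.2   0.9   0.04]
0.165 178 [ 0.0123 -0.0416 -0.0268]
0.165 320 [ 0.0122  0.0401 -0.0267]
0.17 178 [ 0.0104 -0.0428 -0.0221]
0.17 320 [ 0.0104  0.0413 -0.0221]
0.1757 178 [ 0.0083 -0.0442 -0.0168]
0.1757 320 [ 0.0082  0.0428 -0.0167]
0.18 178 [ 0.0067 -0.0453 -0.0127]
0.18 320 [ 0.0066  0.0438 -0.0127]
0.19 178 [ 0.003  -0.0478 -0.0034]
0.19 320 [ 0.0029  0.0463 -0.0034]
```

View pics/w1c.png

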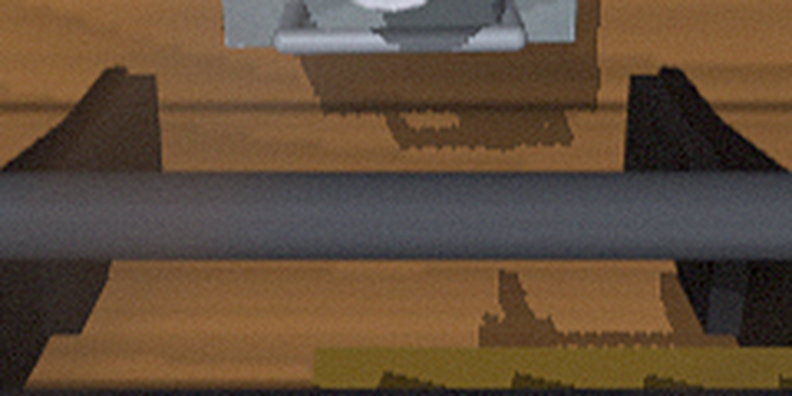

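Emit:
carry_out(
  steps=[
    [0.3,[0,0,0],[0,0,0]],
    [0.55,[0,0,0],[0,0,0]],
    [0.55,[0,0,0],[0,0,0]],
    [0.55,[0,0,0],[0,0,0]],
    [0.55,[0,0,0],[0,0,0]],
    [0.55,[0,0,0],[0,0,0]],
    [0.55,[0,0,0],[0,0,0]],
    [0.55,[0,0,0],[0,0,0]],
    [0.55,[0,0,0],[0,0,0]],
    [0.55,[0,0,0],[0,0,0]],
    [0.55,[0,0,0.005],[0,0,0]],
    [0.55,[0,0,0.005],[0,0,0]],
    [0.55,[0,0,0.005],[0,0,0]],
    [0.55,[0,0,0.005],[0,0,0]],
    [0.55,[0,0,0],[0,0,0]],
    [0.55,[0,0,0],[0,0,0]],
  ],
)

```text
t: 13.92
eef_pos: [0.5108, -0.1574, 0.1087]
tcp_rot: [-2.204, -2.237, 0.001]
contact_force: [0.3, -0.3, 0.1]
grip_width: 0.0482
```

```bash
python3 - <<'E'
from h import *
rep(); w=shot('wrist')
im=w['image'][:,:,::-1][130:320,140:360]; cv2.imwrite('pics/w9c.png',cv2.resize(im,None,fx=3.5,fy=3.1,interpolation=cv2.INTER_LANCZOS4))
E
```

```text
t 13.92 pos [ 0.5108 -0.1574  0.1087] x [-0.015  1.     0.   ] z [-0.001  0.    -1.   ] F [ 0.3 -0.3  0.1] w 0.0482 q [ 0.59  0.39 -0.46  1.94  0.22  0.86  0.03]
```

View pics/w9c.png

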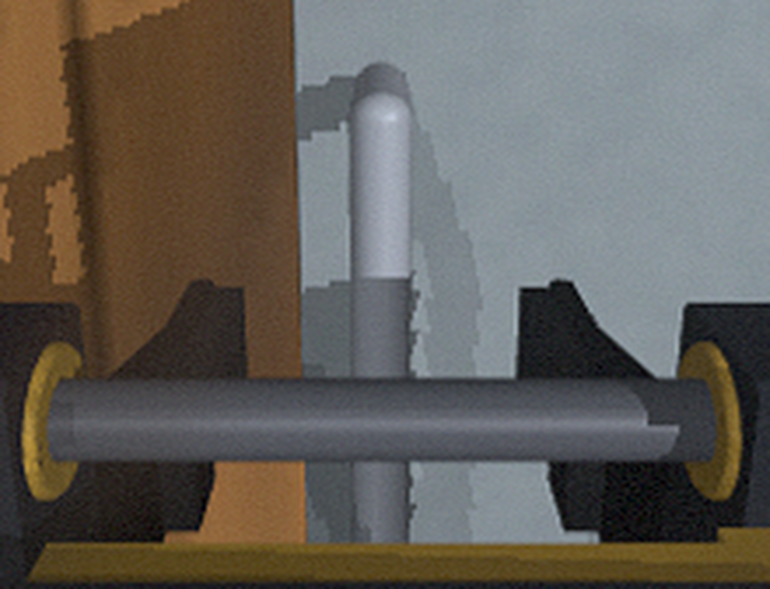

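Emit:
carry_out(
  steps=[
    [0.55,[0,0,0.002],[0,0,0]],
    [0.3,[0,0,0],[0,0,0]],
    [0.1,[0,0,0],[0,0,0]],
    [0,[0,0,0],[0,0,0]],
    [0,[0,0,0],[0,0,0]],
    [0,[0,0,0],[0,0,0]],
    [0,[0,0,0],[0,0,0]],
    [0,[0,0,0],[0,0,0]],
    [0,[0,0,0],[0,0,0]],
    [0,[0,0,0],[0,0,0]],
    [0,[0,0,0],[0,0,0]],
    [0,[0,0,0],[0,0,0]],
  ],
)

```text
t: 14.97
eef_pos: [0.5107, -0.1575, 0.1073]
tcp_rot: [-2.204, -2.238, 0.001]
contact_force: [-1.9, 0.0, 2.5]
grip_width: 0.0089
```

Emit:
carry_out(
  steps=[
    [0,[0,0.0044,-0.0089],[0,0,0]],
    [0,[0,0.0051,-0.0085],[0,0,0]],
    [0,[0,0.0059,-0.008],[0,0,0]],
    [0,[0,0.0065,-0.0075],[0,0,0]],
    [0,[0,0.0072,-0.0069],[0,0,0]],
    [0,[0,0.0077,-0.0063],[0,0,0]],
    [0,[0,0,0],[0,0,0]],
  ],
)

```text
t: 15.55
eef_pos: [0.5476, -0.157, 0.1556]
tcp_rot: [-2.204, -2.237, 0.004]
contact_force: [-7.5, -0.3, 9.0]
grip_width: 0.0088
```

```bash
python3 - <<'E'
from h import *
rep(); w=shot('wrist','w10.png'); p=shot('scene'); 
im=p['image'][:,:,::-1][100:210,180:290]; cv2.imwrite('pics/s10c.png',cv2.resize(im,None,fx=5.4,fy=5.4,interpolation=cv2.INTER_CUBIC))
E
```

```text
t 15.55 pos [ 0.5476 -0.157   0.1556] x [-0.015  1.    -0.001] z [-0.003 -0.001 -1.   ] F [-7.5 -0.3  9. ] w 0.0088 q [ 0.57  0.39 -0.47  1.82  0.21  0.99  0.03]
```

View pics/s10c.png

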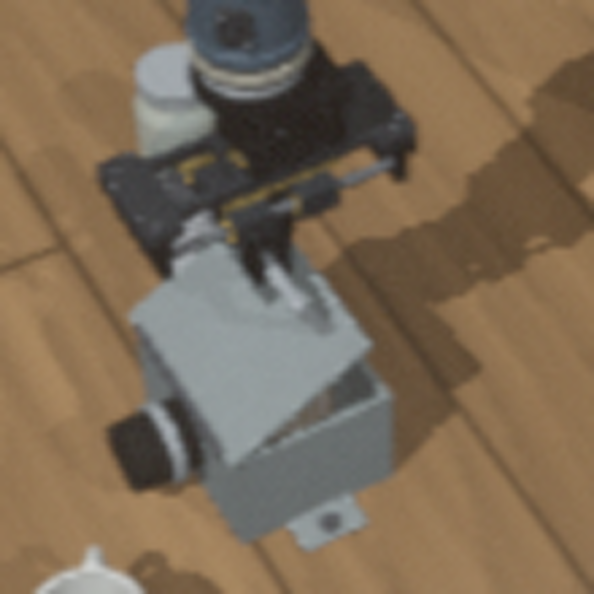

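Emit:
carry_out(
  steps=[
    [0,[0,0.0075,-0.0066],[0,0,0]],
    [0,[0,0.0087,-0.0048],[0,0,0]],
    [0,[0,0.0091,-0.0046],[0,0,0]],
    [0,[0,0.0094,-0.0033],[0,0,0]],
    [0,[0,0.0097,-0.0024],[0,0,0]],
    [0,[0,0.0098,-0.0016],[0,0,0]],
    [0,[0,0,0],[0,0,0]],
  ],
)

```text
t: 16.23
eef_pos: [0.6052, -0.1563, 0.1798]
tcp_rot: [2.202, 2.235, 0.004]
contact_force: [-1.6, -0.7, 4.5]
grip_width: 0.0087
```

Emit:
carry_out(
  steps=[
    [0,[0,0.0099,-0.0007],[0,0,0]],
    [0,[0,0.01,0.0001],[0,0,0]],
    [0,[0,0.0099,0.001],[0,0,0]],
    [0,[0,0.0098,0.0019],[0,0,0]],
    [0,[0,0.0096,0.0027],[0,0,0]],
    [0,[0,0.0093,0.0035],[0,0,0]],
    [0,[0,0.009,0.0043],[0,0,0]],
    [0,[0,0,0],[0,0,0]],
  ],
)

```text
t: 16.9
eef_pos: [0.673, -0.1554, 0.1634]
tcp_rot: [2.202, 2.236, 0.005]
contact_force: [3.4, -2.1, 1.7]
grip_width: 0.0089
```

```bash
python3 - <<'E'
from h import *
rep(); w=shot('wrist','w11.png'); p=shot('scene'); 
im=p['image'][:,:,::-1][90:200,170:280]; cv2.imwrite('pics/s11c.png',cv2.resize(im,None,fx=5.4,fy=5.4,interpolation=cv2.INTER_CUBIC))
E
```

```text
t 16.9 pos [ 0.673  -0.1554  0.1634] x [-0.015  1.    -0.   ] z [ 0.005 -0.    -1.   ] F [ 3.4 -2.1  1.7] w 0.0089 q [ 0.46  0.56 -0.44  1.52  0.25  1.11 -0.02]
```

View pics/s11c.png

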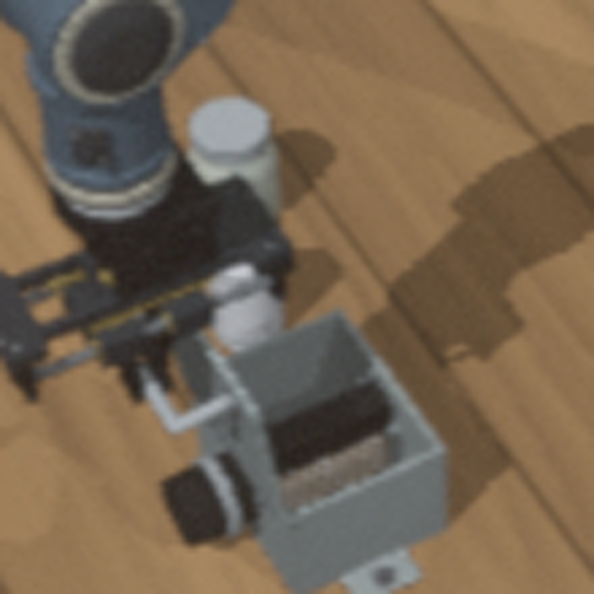

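View pics/w11.png

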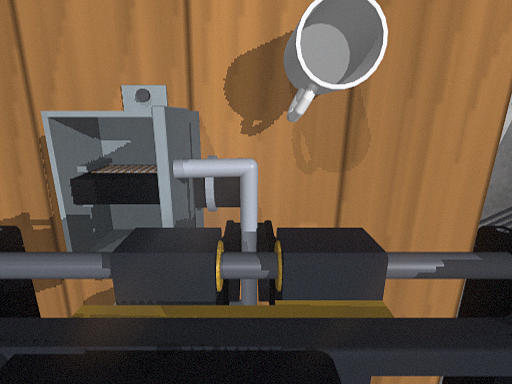

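Emit:
carry_out(
  steps=[
    [0.15,[0,0,0],[0,0,0]],
    [0.2,[0,0,0],[0,0,0]],
    [0.2,[0,0,0],[0,0,0]],
    [0.2,[0,0,-0.004],[0,0,0]],
    [0.2,[0,0,-0.008],[0,0,0]],
    [0.2,[0,0,-0.012],[0,0,0]],
    [0.2,[0,0,-0.016],[0,0,0]],
    [0.2,[0,0,-0.02],[0,0,0]],
    [0.2,[0,0,-0.03],[0,0,0]],
    [0.2,[0,0,-0.03],[0,0,0]],
    [0.2,[0,0,0],[0,0,0]],
  ],
)

```text
t: 17.92
eef_pos: [0.6727, -0.1546, 0.2928]
tcp_rot: [2.197, 2.231, 0.012]
contact_force: [0.6, -0.5, 0.5]
grip_width: 0.0177
```

```bash
python3 - <<'E'
from h import *
rep(); w=shot('wrist','w12.png')
im=w['image'][:,:,::-1][60:260,20:260]; cv2.imwrite('pics/w12c.png',cv2.resize(im,None,fx=3.3,fy=3,interpolation=cv2.INTER_CUBIC))
E
```

```text
t 17.92 pos [ 0.6727 -0.1546  0.2928] x [-0.015  1.    -0.002] z [ 0.013 -0.002 -1.   ] F [ 0.6 -0.5  0.5] w 0.0177 q [ 0.46  0.47 -0.46  1.36  0.21  1.34  0.02]
```

View pics/w12.png

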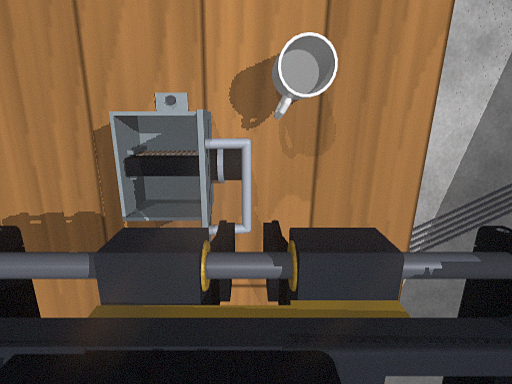

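Emit:
carry_out(
  steps=[
    [0.6,[0,-0.01,-0.01],[0,0,0]],
    [0.6,[0,-0.027,-0.01],[0,0,0]],
    [0.6,[0,-0.027,-0.01],[0,0,0]],
    [0.6,[0,-0.027,0],[0,0,0]],
    [0.6,[0,-0.027,0],[0,0,0]],
    [0.6,[0,0,0],[0,0,-0.121]],
    [0.6,[0,0,0],[0,0,-0.121]],
    [0.6,[0,0,0],[0,0,-0.121]],
    [0.6,[0,0,0],[0,0,-0.121]],
    [0.6,[0,0,0],[0,0,-0.121]],
    [0.6,[0,0,0],[0,0,-0.121]],
    [0.6,[0,0,0],[0,0,-0.121]],
    [0.6,[0,0,0],[0,0,-0.121]],
    [0.6,[0,0,0],[0,0,-0.121]],
    [0.6,[0,0,0],[0,0,-0.121]],
    [0.6,[0,0,0],[0,0,-0.121]],
    [0.6,[0,0,0],[0,0,-0.121]],
    [0.6,[0,0,0],[0,0,-0.119]],
    [0.6,[0,0,0],[0,0,0]],
  ],
)

```text
t: 19.55
eef_pos: [0.5503, -0.1568, 0.3134]
tcp_rot: [0.027, -3.139, -0.0]
contact_force: [0.2, -0.0, 0.4]
grip_width: 0.0522
```

```bash
python3 - <<'E'
from h import *
rep([.555,-.158,.06]); w=shot('wrist','w13.png'); print(proj(w,[.555,-.158,.081]),proj(w,[.607,-.157,.081]),proj(w,[.503,-.159,.081]))
E
```

```text
t 19.55 pos [ 0.5503 -0.1568  0.3134] x [-1.    -0.017  0.002] z [-0.002  0.    -1.   ] F [ 0.2 -0.   0.4] w 0.0522 q [ 0.78  0.3  -0.74  1.6   0.21  1.32  1.6 ]
tool delta [-0.0053 -0.0013  0.2534]
[248.18477971 168.27104045] [248.30159755 202.16702743] [248.05990046 132.03594509]
```

View pics/w13.png

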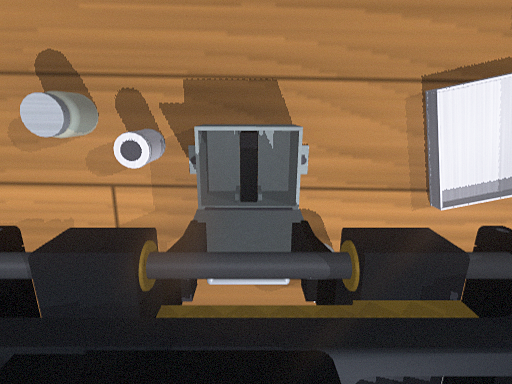

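Emit:
carry_out(
  steps=[
    [0.6,[-0.005,-0.001,0.015],[0,0,0]],
    [0.6,[0,0,0.03],[0,0,0]],
    [0.6,[0,0,0.03],[0,0,0]],
    [0.6,[0,0,0.03],[0,0,0]],
    [0.6,[0,0,0.03],[0,0,0]],
    [0.6,[0,0,0.03],[0,0,0]],
    [0.6,[0,0,0.03],[0,0,0]],
    [0.6,[0,0,0.02],[0,0,0]],
    [0.6,[0,0,0.015],[0,0,0]],
    [0.6,[0,0,0.01],[0,0,0]],
    [0.6,[0,0,0.01],[0,0,0]],
    [0.6,[0,0,0],[0,0,0]],
    [0.6,[0,0,0],[0,0,0]],
  ],
)

```text
t: 20.68
eef_pos: [0.5567, -0.1578, 0.0641]
tcp_rot: [0.023, -3.142, 0.0]
contact_force: [0.7, 0.1, 0.6]
grip_width: 0.0523
```

```bash
python3 - <<'E'
from h import *
rep([.555,-.158,.038]); w=shot('wrist','w14.png'); p=shot('scene'); 
im=p['image'][:,:,::-1][90:200,170:280]; cv2.imwrite('pics/s14c.png',cv2.resize(im,None,fx=5.4,fy=5.4,interpolation=cv2.INTER_CUBIC))
E
```

```text
t 20.68 pos [ 0.5567 -0.1578  0.0641] x [-1.    -0.014  0.   ] z [-0. -0. -1.] F [0.7 0.1 0.6] w 0.0523 q [ 0.67  0.55 -0.63  1.87  0.42  0.86  1.42]
tool delta [ 0.0017 -0.0001  0.0261]
```

View pics/w14.png

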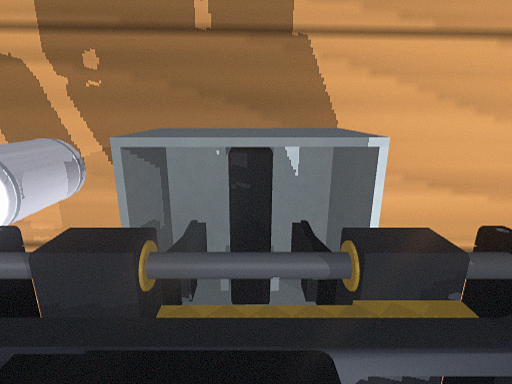

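View pics/s14c.png

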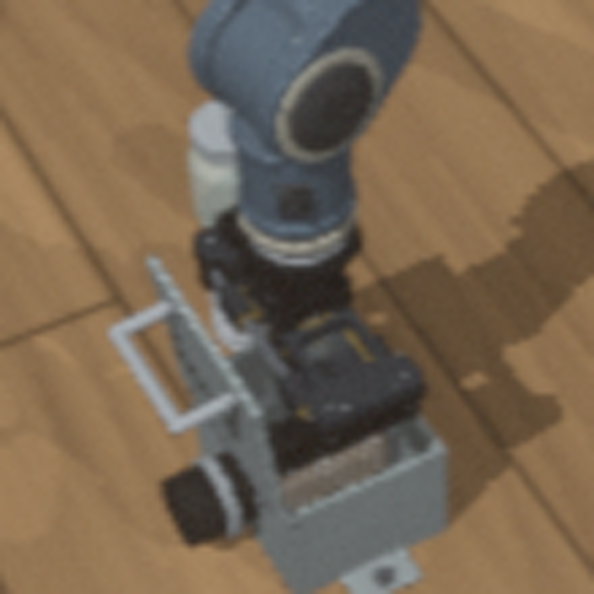

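Emit:
carry_out(
  steps=[
    [0.6,[0.001,0,0.006],[0,0,0]],
    [0.6,[0,0,0.006],[0,0,0]],
    [0.6,[0,0,0.004],[0,0,0]],
    [0.6,[0,0,0.003],[0,0,0]],
    [0.6,[0,0,0.002],[0,0,0]],
    [0.6,[0,0,0],[0,0,0]],
  ],
)

```text
t: 21.28
eef_pos: [0.5553, -0.1577, 0.0423]
tcp_rot: [0.024, -3.141, -0.0]
contact_force: [0.1, 0.2, -0.2]
grip_width: 0.0519
```

Emit:
carry_out(
  steps=[
    [0.6,[0,0,0.002],[0,0,0]],
    [0.6,[0,0,0.001],[0,0,0]],
    [0.5,[0,0,0],[0,0,0]],
    [0.35,[0,0,0],[0,0,0]],
    [0.2,[0,0,0],[0,0,0]],
    [0.1,[0,0,0],[0,0,0]],
    [0,[0,0,0],[0,0,0]],
    [0,[0,0,0],[0,0,0]],
    [0,[0,0,0],[0,0,0]],
    [0,[0,0,0],[0,0,0]],
    [0,[0,0,0],[0,0,0]],
  ],
)

```text
t: 22.2
eef_pos: [0.5557, -0.1577, 0.0399]
tcp_rot: [-0.024, 3.141, -0.0]
contact_force: [-0.3, 0.6, 0.7]
grip_width: 0.0255
```

```bash
python3 - <<'E'
from h import *
rep(); w=shot('wrist','w15.png')
E
```

```text
t 22.2 pos [ 0.5557 -0.1577  0.0399] x [-1.    -0.015 -0.   ] z [ 0. -0. -1.] F [-0.3  0.6  0.7] w 0.0255 q [ 0.66  0.58 -0.61  1.89  0.45  0.81  1.39]
```

View pics/w15.png

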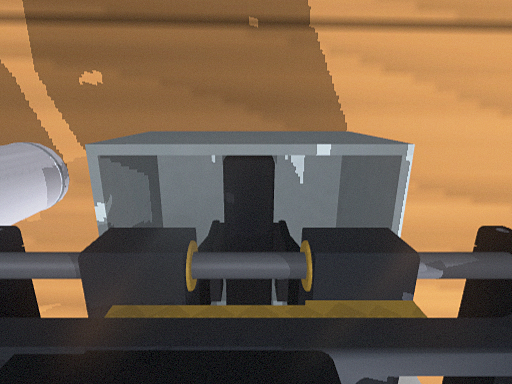

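Emit:
carry_out(
  steps=[
    [0,[0,0,-0.004],[0,0,0]],
    [0,[0,0,-0.006],[0,0,0]],
    [0,[0,0,-0.008],[0,0,0]],
    [0,[0,0,-0.01],[0,0,0]],
    [0,[0,0,-0.01],[0,0,0]],
    [0,[0,0,-0.01],[0,0,0]],
    [0,[0,0,0],[0,0,0]],
  ],
)

```text
t: 22.83
eef_pos: [0.5575, -0.158, 0.0908]
tcp_rot: [-0.024, 3.137, -0.002]
contact_force: [-0.2, 0.3, -1.9]
grip_width: 0.0257
```

Emit:
carry_out(
  steps=[
    [0,[0,0,-0.012],[0,0,0]],
    [0,[0,0,-0.014],[0,0,0]],
    [0,[0,0,-0.018],[0,0,0]],
    [0,[0,0,-0.018],[0,0,0]],
    [0,[0,0,-0.018],[0,0,0]],
    [0,[0,0,-0.018],[0,0,0]],
    [0,[0,0,-0.014],[0,0,0]],
    [0,[0,0,-0.006],[0,0,0]],
    [0,[0,0,0],[0,0,0]],
    [0,[0,0,0],[0,0,0]],
  ],
)

```text
t: 23.67
eef_pos: [0.5552, -0.1579, 0.2056]
tcp_rot: [0.024, -3.141, 0.0]
contact_force: [-0.3, -0.3, -3.1]
grip_width: 0.0257
```

```bash
python3 - <<'E'
from h import *
rep([.513,.216,.21]); w=shot('wrist','w16.png'); p=shot('scene'); 
im=p['image'][:,:,::-1][70:200,160:320]; cv2.imwrite('pics/s16c.png',cv2.resize(im,None,fx=4.8,fy=4.6,interpolation=cv2.INTER_CUBIC))
t=shot('top','t16.png')
for q in ['tray']:
  for r in look_for(t,q)[:3]: print(np.round(atz(t,np.array(r['location'])*[512,384],.004),3),r['p'])
E
```

```text
t 23.67 pos [ 0.5552 -0.1579  0.2056] x [-1.    -0.015  0.001] z [-0.001 -0.    -1.   ] F [-0.3 -0.3 -3.1] w 0.0257 q [ 0.75  0.39 -0.71  1.74  0.28  1.11  1.53]
tool delta [ 0.0365  0.3744 -0.0044]
[0.513 0.218 0.004] 0.78
```

View pics/s16c.png

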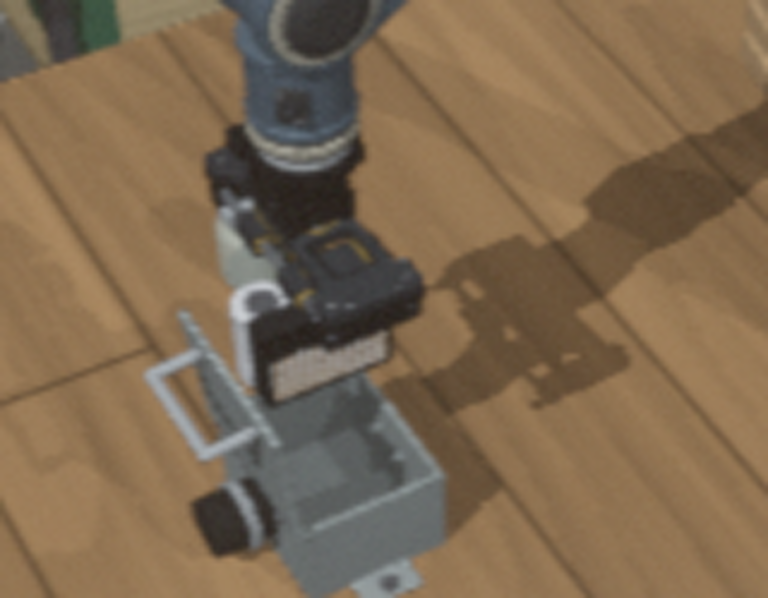

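View pics/w16.png

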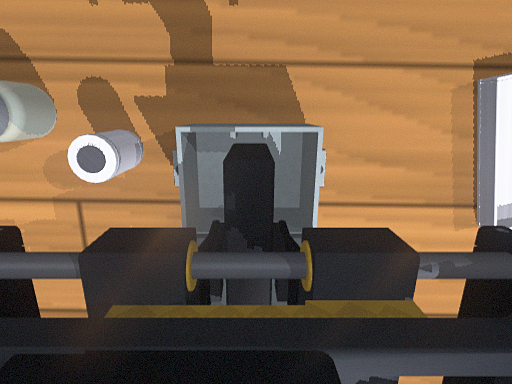

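Emit:
carry_out(
  steps=[
    [0,[0.002,0.008,0],[0,0,0]],
    [0,[0.002,0.016,0],[0,0,0]],
    [0,[0.002,0.022,0],[0,0,0]],
    [0,[0.002,0.022,0],[0,0,0]],
    [0,[0.002,0.022,0],[0,0,0]],
    [0,[0.002,0.022,0],[0,0,0]],
    [0,[0.002,0.022,0],[0,0,0]],
    [0,[0.002,0.022,0],[0,0,0]],
    [0,[0.002,0.022,0],[0,0,0]],
    [0,[0.002,0.022,0],[0,0,0]],
    [0,[0.002,0.022,0],[0,0,0]],
    [0,[0.002,0.022,0],[0,0,0]],
    [0,[0.002,0.022,0],[0,0,0]],
    [0,[0.002,0.022,0],[0,0,0]],
    [0,[0.002,0.022,0],[0,0,0]],
    [0,[0.002,0.022,0],[0,0,0]],
    [0,[0.002,0.022,0],[0,0,0]],
    [0,[0.002,0.014,0],[0,0,0]],
    [0,[0,0.006,0],[0,0,0]],
    [0,[0,0,0],[0,0,0]],
  ],
)

```text
t: 25.53
eef_pos: [0.5129, 0.2176, 0.2057]
tcp_rot: [0.029, -3.141, -0.001]
contact_force: [0.4, -0.4, -1.7]
grip_width: 0.0256
```

Emit:
carry_out(
  steps=[
    [0,[0,0,0],[0,0,0]],
    [0,[0,0,0],[0,0,0]],
    [0,[0,0,0],[0,0,0]],
    [0,[0,0,0],[0,0,0]],
  ],
)

```text
t: 25.87
eef_pos: [0.5143, 0.2144, 0.2057]
tcp_rot: [0.021, -3.142, 0.001]
contact_force: [-0.0, 0.2, -2.2]
grip_width: 0.026
```

```bash
python3 - <<'E'
from h import *
rep([.513,.216,.206]); w=shot('wrist','w17.png'); p=shot('scene','s17.png'); t=shot('top','t17.png')
im=t['image'][:,:,::-1][110:240,120:420]; cv2.imwrite('pics/t17c.png',cv2.resize(im,None,fx=2.6,fy=2.6,interpolation=cv2.INTER_CUBIC))
im=p['image'][:,:,::-1][70:300,160:420]; cv2.imwrite('pics/s17c.png',cv2.resize(im,None,fx=2.6,fy=2.6,interpolation=cv2.INTER_CUBIC))
E
```

```text
t 25.87 pos [0.5143 0.2144 0.2057] x [-1.    -0.013  0.   ] z [-0.    -0.001 -1.   ] F [-0.   0.2 -2.2] w 0.026 q [ 0.17  0.39 -0.82  1.78  0.31  1.11  0.83]
tool delta [ 0.0013  0.0017 -0.0003]
```

View pics/s17c.png

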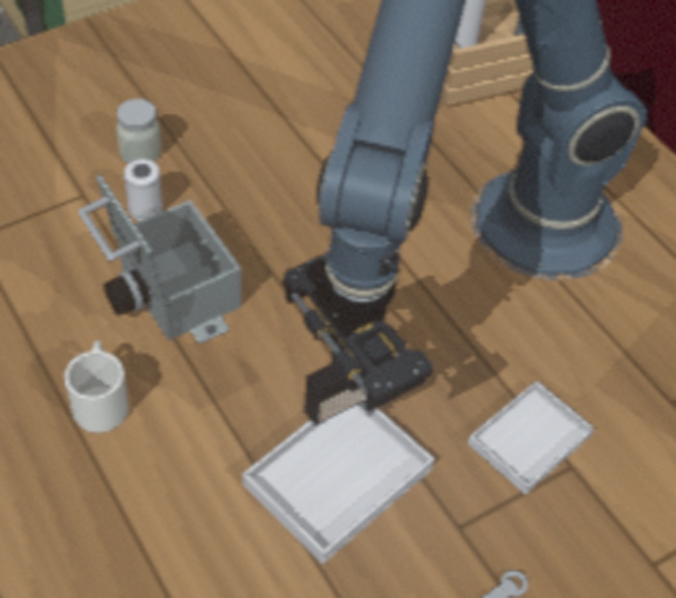

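View pics/t17c.png

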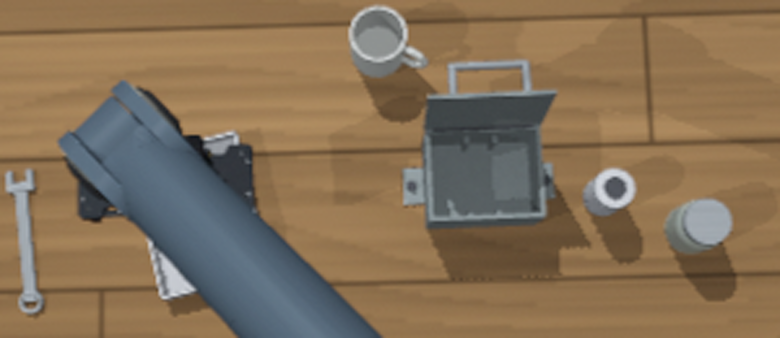

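View pics/w17.png

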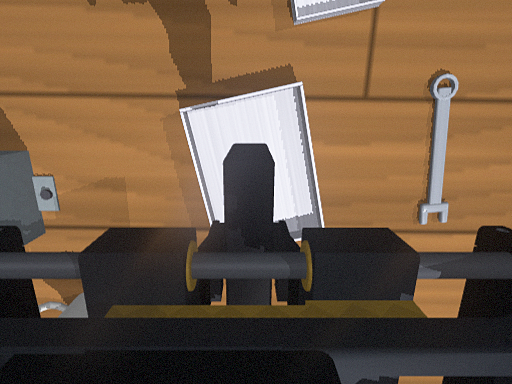

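```bash
python3 - <<'E'
from h import *
w=shot('wrist')
a=atz(w,(181,110),.03); b=atz(w,(302,84),.03); print(a,b,np.linalg.norm(a-b))
d=(b-a)/np.linalg.norm(b-a); n=np.array([d[1],-d[0],0]); n*=np.sign(n[0]); print('centre',(a+b)/2+.1*n); rep()
print(atz(w,(323,240),.03))
E
```

```text
[0.43871817 0.13238465 0.03      ] [0.40759749 0.27522161 0.03      ] 0.14618787545755357
centre [0.52086564 0.22509127 0.03      ]
t 26.07 pos [0.5141 0.2152 0.2059] x [-1.    -0.015 -0.   ] z [ 0. -0. -1.] F [-0.6 -0.  -1.5] w 0.0262 q [ 0.17  0.39 -0.82  1.78  0.31  1.11  0.83]
[0.6058066  0.31639561 0.03      ]
```

Emit:
carry_out(
  steps=[
    [0,[-0.0015,0.0025,0],[0,0,0]],
    [0,[-0.0015,0.0025,0],[0,0,0]],
    [0,[0,0,0],[0,0,0]],
    [0,[0,0,0],[0,0,0]],
    [0,[0,0,0],[0,0,0]],
    [0,[0,0,0],[0,0,0]],
    [0,[0,0,0],[0,0,0]],
    [0,[0,0,0],[0,0,0]],
    [0,[0,0,0],[0,0,0]],
    [0,[0,0,0],[0,0,0]],
    [0,[0,0,0],[0,0,0]],
    [0,[0,0,0],[0,0,0]],
  ],
)

```text
t: 27.07
eef_pos: [0.5169, 0.2206, 0.2058]
tcp_rot: [-0.024, 3.141, -0.0]
contact_force: [-0.4, -0.2, -1.9]
grip_width: 0.0258
```

```bash
python3 - <<'E'
from h import *
s,R=rep(); print(np.abs(s['dq']).max()); p=shot('scene')
im=p['image'][:,:,::-1][180:300,240:360]; cv2.imwrite('pics/s18c.png',cv2.resize(im,None,fx=5,fy=5,interpolation=cv2.INTER_CUBIC))
E
```

```text
t 27.07 pos [0.5169 0.2206 0.2058] x [-1.    -0.015 -0.   ] z [ 0. -0. -1.] F [-0.4 -0.2 -1.9] w 0.0258 q [ 0.15  0.39 -0.82  1.77  0.32  1.12  0.82]
0.0014807954853865188
```

View pics/s18c.png

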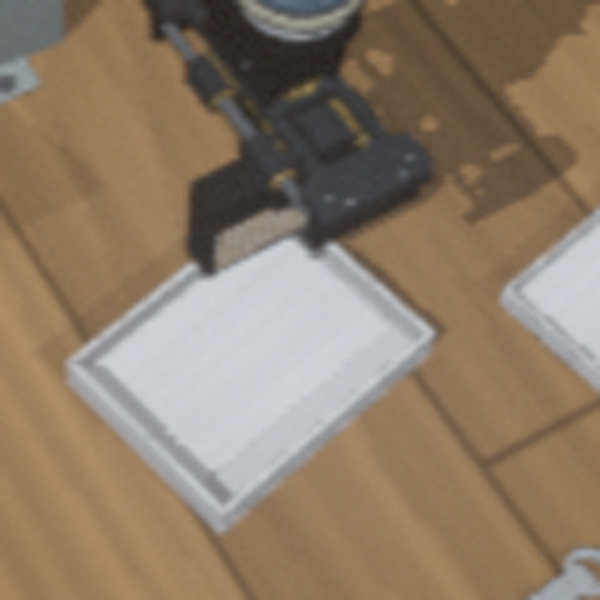

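The filter is steady in the gripper, upright and above the middle of the tray, so I'm handing in.

```bash
python3 -c "
from bench import ctrl
print(ctrl.close_job()); print(ctrl.read_state()['t'])"
```

```text
the job is handed in; nothing more can be done
None
the job is handed in; nothing more can be done
```

The job is done as asked and handed in at about 27 s of the 72 s allowed; `close_job` gives no verdict.

**What I did:**
- I stood the tin upright on the bare bench between the housing and the jar.
- I swung the flap up by its handle to about 1.65 rad, and it stayed there.
- I drew out the filter and held it over the larger tray.

**Last checks:**
- The tool pointed straight down and the joints were still (under 0.002 rad/s).
- The gripper opening was 25.8 mm on the 26 mm filter.
- By my measurements, the filter's underside was about 0.17 m above the bench, some 0.14 m above the tray rim.
- The pictures showed the tin standing and the flap open. I saw no change to the mug or jar and never went near the spanner.

**What failed or disagreed:**
- **First handle grip:** the fingers closed on nothing. In the wrist picture the fingertips sat about 17 mm behind the reported TCP, not 11 mm ahead of it. I opened, went down about 22 mm and gripped the bar properly on the second try.
- **Tray centre:** the top and wrist cameras disagreed by about 1 cm, so I used the midpoint.

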